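# Back off the pump head's clamping screw by two turns

## Robot

A 7-joint arm with a two-finger parallel gripper is mounted at the origin on the work surface. World frame = base frame: x ahead of the robot, y to its left, z up, the work surface at z = 0. Lengths are in m, angles in rad, forces in N, time in s.
With the tool pointing down it reaches from about 0.425 to 0.925 m from the base axis. Payload 6.8 kg.
Tool frame: the origin (TCP) lies on the mounting face of the last link; the fingertips stand 173 mm ahead of it and the grasp point (between the pads) lies 155 mm ahead of it; z points along the fingers, y is the line along which they close (so a half turn about z gives the same grasp; the last joint's range is limited). The gripper opens to 85 mm and grips with 20 to 120 N. Pads are 22 mm wide; open, the fingers measure 114 mm over their backs; the gripper's body (76 mm by 85 mm) begins 54 mm behind the grasp point. The pads swing forward as they close: fully open they stand 13 mm farther back than shut.
Start: joints at [-1.404, 0.477, 0.022, 1.555, -0.011, 1.109, -0.083], TCP at [0.183, 0.65, 0.405] pointing down, gripper open.
Joint ranges: [-2.96, 2.96], [-0.34, 2.1], [-1.41, 1.46], [0.24, 2.44], [-1.37, 4.51], [0.17, 1.92], [-2.96, 2.96]. Speed limits (rad/s): [2.39, 2.39, 3.14, 3.14, 3.14, 3.14, 3.14].

## Interface

Orientations are given as a rotation vector (axis times angle).
In Python, from bench import r gives the robot as it stands.
- The arm moves only by the tool carry_out, never from a script. Its argument "moves" is a list of rows, each a list of 5 numbers: the shift along the tool's x, y, z in m, then the turn about the tool's z in rad, then the finger opening in m, from 0 to 0.0854. In form: [[dx, dy, dz, roll, claw], ...]. A call has exactly 8 rows; each row is the pose to reach, as a shift and turn from the pose commanded when the call began, along the tool's axes at that moment; what a row does not reach only later rows make up. A row lasts 1/10 s, in which the tool goes at most 50 mm and 8.59 degrees, less where a joint would pass 70% of its speed; a pose out of reach is approached as far as the arm can. A call with a gripper value outside its range is refused whole. The fingers move at their own pace and stop on an object; "force" is the grip in N (left out, the last holds). Time passes only in rows, so rows that repeat a pose let the fingers close, or fill a call up. It gives the time, the measured TCP pose, the force, the opening and the grip force at its end, in the units of the state.
- r.get_obs(): the state, without advancing time (a new reading comes with each control period).
- r.grab_frame(name): name is "scene" or "top"; returns the picture (480x640x3 uint8, red, green, blue); there is no depth.
- r.calibration(name): a dict with "fx", "fy", "cx", "cy" (pixels), "rvec" (rotation vector, rad) and "tvec" (3), from world to camera coordinates, as OpenCV has them. Camera axes: x right, y down, z forward; pixel columns grow to the right and rows downward; lengths in m; the calibration is good to about 2 mm. A picture is of the moment at which its call begins. calibration takes no time and is no camera call.
- r.hand_in(): hands the job in; it is judged then, once.
The state is a dict: "clock": time; "joints": joint angles; "qvel": joint speeds; "tau": joint torques, N m; "tcp_pos": TCP position; "orientation": TCP orientation; "contact_force": force on the tool from outside, world axes, zero at the start; "moment": the same for the moment, N m; "grip_width": finger opening in m; "gripper_force": force on a finger pad.
Only numpy, scipy, OpenCV 4.12 (cv2) and the standard library are available. Lean on these libraries where they do the work, as an engineer would, in place of code of your own. Each camera call takes 0.05 s, during which the arm holds its last target. There are 200 camera calls.

## Task

The peristaltic pump is being laid up for the night: with the outside of a fingertip, roll the knurled thumbscrew on top of the outer pump head (the one farther from the drive case) round to loosen it by two full turns, so that its bed comes off the rollers but the screw stays in its thread. It is an ordinary right-hand thread, so it loosens anticlockwise as seen from above. Stroke the rim lightly, do not pinch the screw between the fingers, leave the inner head's thumbscrew as it is set and disturb nothing else on the bench, then come away.

Things in the scene. Friction and masses are not known exactly. Their poses are not given: they have to be found in the camera images.
- pump: peristaltic pump, fixed. Origin on the bench straight below the outer thumbscrew's axis; z up, y along the shaft towards the drive case. Two equal cream heads, 94 mm (x) by 44 mm (y), flat tops 152 mm above the bench: outer centred at y = 0, inner at y = 60 mm. White drive case: x -81 to 81 mm, y 104 to 363 mm, top at 195 mm. Only the thumbscrews stand above the heads' tops
- knob_outer (a point): centre of the top face of the outer head's thumbscrew: dark steel knurled disc, 30 mm diameter, rim 16 mm high (this point is 16 mm above its underside), axis vertical. Underside 6 mm above the head's flat top when fully tightened; the disc rises 2 mm per full turn of loosening. x axis: along the white index line on its top, turning with it
- knob_inner (a point): the same point on the inner head's thumbscrew, an equal disc 60 mm nearer the drive case; to be left alone
- screw_outer (a joint): angle of the outer thumbscrew, rad, unwrapped: 0 fully tightened (hard stop), grows as it loosens (anticlockwise from above), 6.28 per turn; 0.3 to 2.5 at the start, end of thread at 31.4. Turns against 0.03 N m of friction and stays where left; a finger pressed on the rim with 3 to 10 N, moving along the tangent, rolls it round without slipping much
- screw_inner (a joint): angle of the inner thumbscrew, rad, counted from its setting at the start (0), positive anticlockwise from above; turns just as easily
- shoe_outer (a point): middle of the top of the outer head's bed, the arched aluminium block under the head's bridge that presses on the rollers; it rises with its thumbscrew, 2 mm per full turn, so 4 mm for two turns
- vial: amber glass vial with a black cap, 27 mm across, 56 mm tall, standing; origin at the middle of its underside. Loose bystander
- screwdriver: screwdriver lying flat, 170 mm long; origin under its middle, x axis along it towards the tip. Loose bystander
- spare_rotor: spare three-roller pump rotor standing on its end, 61 mm across, 34 mm tall, bare metal; origin at the middle of its underside. Loose bystander
- beaker: empty glass beaker, 70 mm across, 90 mm tall, standing; origin at the middle of its underside. Loose bystander
- media_bottle: capped glass bottle, 72 mm across, 150 mm tall, standing; origin at the middle of its underside. Loose bystander
- tip_box: grey pipette-tip box with a clear cover, 80 x 117 x 68 mm, its long side along its y axis; origin at the middle of its underside. Loose bystander
- dish: closed clear flat dish, 92 mm across, 17 mm tall; origin at the middle of its underside. Loose bystander

How it is judged:
At the end, for the whole second after the job is handed in: The outer thumbscrew stands still, loosened by two full turns from where it stood, to within a quarter turn (its bed has risen 3.5 to 4.5 mm), and the inner thumbscrew is within 0.5 rad of its setting (distance of shoe_outer from where it was at the start of the episode between 0.0035 and 0.0045 m and velocity of joint screw_outer between -0.1 and 0.1 rad/s and value of joint screw_inner between -0.5 and 0.5 rad); the robot touches nothing.
It fails at once if the outer thumbscrew is pinched or pressed hard (more than 30 N between fingers and screw) (contact force between the fingers and screw_outer above 30 N).
It fails at once if the inner head's thumbscrew is turned by more than 0.5 rad (value of joint screw_inner above 0.5 rad or value of joint screw_inner below -0.5 rad).
It fails at once if a bystander is moved or lifted by more than 15 mm (distance of any of vial, screwdriver, spare_rotor, beaker, media_bottle, tip_box, dish from where it was at the start of the episode above 0.015 m).
It also fails if it takes over 64 s, if anything falls off the work surface, if the arm or the gripper's body presses on something with over 40 N, if the wrist force passes 120 N, or if a joint passes its speed limit or range.

## Working session

There is one attempt and no reset: what is moved stays moved. The work goes in short steps, Python scripts to look and compute and a tool call to move; the robot and the scene stay as the last step left them, time stands still between calls to the robot, and variables do not carry over. Pictures are saved under pics/ and viewed, at most 10 in all, crops included, and the job is handed in when it is done.

Besides the shell and the picture viewer there is one more tool, called after ">>>" in YAML: its name, and indented under it one key for each argument. carry_out: Moves the arm, as the interface text tells. Its arguments: {"type":"object","properties":{"moves":{"type":"array","items":{"type":"array","items":{"type":"number"}}},"force":{"type":"number"}},"required":["moves"]}

```bash
mkdir -p pics; python3 - <<'E'
from bench import r
import cv2
for n in("scene","top"):
    cv2.imwrite(f"pics/{n}0.png",r.grab_frame(n)[:,:,::-1]); print(n,r.calibration(n))
o=r.get_obs();print({k:o[k] for k in("clock","tcp_pos","orientation","grip_width","contact_force")})
E
```

```text
scene {'fx': 593.5656807054881, 'fy': 593.5656807054881, 'cx': 324.14845880425173, 'cy': 240.16903776385288, 'rvec': array([ 2.26426605,  1.30733505, -0.39438454]), 'tvec': array([-0.12970302, -0.40332282,  1.41888942])}
top {'fx': 534.8662472608898, 'fy': 534.8662472608898, 'cx': 320.1325017443317, 'cy': 249.0050390856795, 'rvec': array([ 2.24927081, -1.96054828,  0.19885911]), 'tvec': array([-0.23905205,  0.53462236,  0.95496282])}
{'clock': 0.1, 'tcp_pos': array([0.18308272, 0.64945027, 0.4038273 ]), 'orientation': array([-4.30235150e-01, -3.11188286e+00,  2.55047189e-03]), 'grip_width': 0.08525599063574707, 'contact_force': array([-0.08708617, -0.39951822, -0.0049122 ])}
```

View pics/scene0.png

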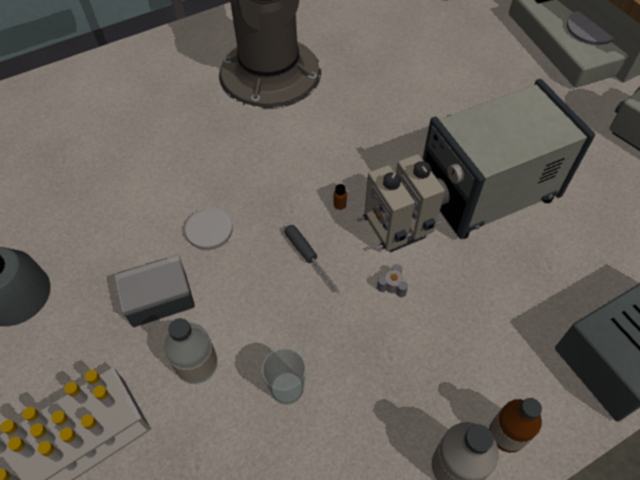

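View pics/top0.png

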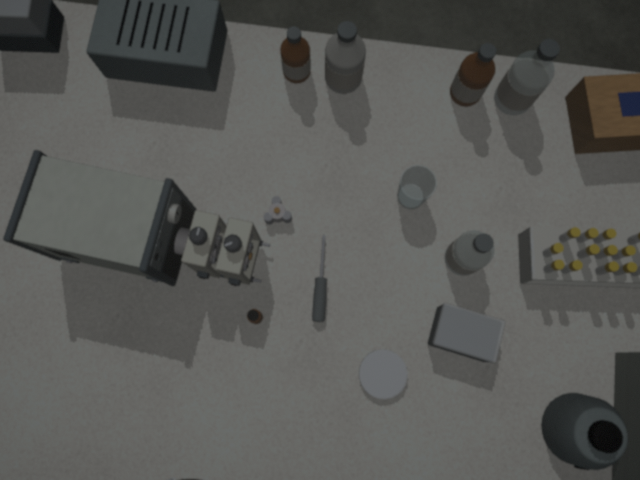

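The overview shows the pump with its outer knob near scene (392,180) and top (233,243), and the inner knob near scene (422,168) and top (198,236). I'll enlarge both.

```bash
python3 - <<'E'
import cv2,numpy as np
a=cv2.imread("pics/scene0.png")[140:260,340:460];b=cv2.imread("pics/top0.png")[190:310,170:290]
f=lambda i:cv2.convertScaleAbs(cv2.resize(i,(400,400),interpolation=cv2.INTER_CUBIC),alpha=1.8)
cv2.imwrite("pics/crop.png",np.hstack([f(a),f(b)]))
E
cat > h.py <<'E'
import numpy as np,cv2
from bench import r
def ray(n,uv):
    c=r.calibration(n);R=cv2.Rodrigues(c["rvec"])[0];C=-R.T@c["tvec"]
    return C,R.T@np.array([(uv[0]-c["cx"])/c["fx"],(uv[1]-c["cy"])/c["fy"],1])
def atz(n,uv,z):
    C,d=ray(n,uv);return C+d*(z-C[2])/d[2]
def tri(p,q):
    A=[];b=[]
    for n,uv in(("scene",p),("top",q)):
        C,d=ray(n,uv);d/=np.linalg.norm(d);P=np.eye(3)-np.outer(d,d);A.append(P);b.append(P@C)
    return np.linalg.lstsq(np.vstack(A),np.hstack(b),rcond=None)[0]
def pix(n,X):
    c=r.calibration(n);K=np.array([[c["fx"],0,c["cx"]],[0,c["fy"],c["cy"]],[0,0,1]])
    return cv2.projectPoints(np.float64(X).reshape(-1,3),c["rvec"],c["tvec"],K,None)[0][:,0]
E
```

```text
(no output)
```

View pics/crop.png

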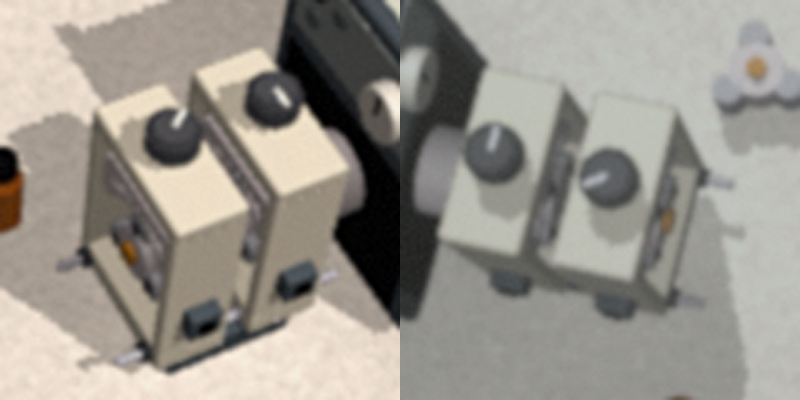

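The crops put the outer knob's top face at about scene (392,179) and top (232,243), and the inner one at scene (421.6,169) and top (198,235). The vial stands just beside the heads.

```bash
python3 - <<'E'
from h import *
z=.1745
for s,t in(((392.2,179),(232.1,243.1)),((421.6,169),(198.2,235.3))):
    print(tri(s,t),atz("scene",s,z),atz("top",t,z))
for n,uv,z in(("top",(255,316),.05),("scene",(340,188),.056),("top",(278,211),.03),("top",(322,280),.01),("scene",(0,285),.3)):print(n,atz(n,uv,z))
# head-top outline checks: crop corners top picture
for n,L,o in(("top",[(599,93),(676,110),(628,280),(552,262)],(170,190)),("scene",[(97,110),(147,87),(247,208),(175,236)],(340,140))):
    for u,v in L:
        print(n,atz(n,(o[0]+(u-(400 if n=="top" else 0))/3.333,o[1]+v/3.333),.152))
o=r.get_obs();print(o["tcp_pos"],cv2.Rodrigues(o["orientation"])[0].round(3),o["joints"].round(3))
print(pix("top",[0,0,0]),pix("scene",[0,0,0]))
E
```

```text
[ 0.5288996  -0.0196214   0.16988819] [ 0.53190318 -0.02161141  0.1745    ] [ 0.52784179 -0.02093391  0.1745    ]
[0.53455022 0.03892065 0.16748552] [0.53889201 0.03455413 0.1745    ] [0.53323363 0.0372272  0.1745    ]
top [ 0.42154012 -0.06177586  0.05      ]
scene [ 0.42489069 -0.05912724  0.056     ]
top [ 0.63118836 -0.07095189  0.03      ]
top [ 0.51063334 -0.1746387   0.01      ]
scene [ 0.50446281 -0.61866052  0.3       ]
top [ 0.57528728 -0.00496306  0.152     ]
top [ 0.57178843 -0.04578038  0.152     ]
top [ 0.48109415 -0.03605051  0.152     ]
top [0.48492727 0.00358469 0.152     ]
scene [ 0.48584405 -0.03753788  0.152     ]
scene [ 0.48583436 -0.0059061   0.152     ]
scene [ 0.57926703 -0.0057023   0.152     ]
scene [ 0.57556629 -0.04743671  0.152     ]
[0.18308272 0.64945027 0.4038273 ] [[-0.962  0.271 -0.   ]
 [ 0.271  0.962 -0.002]
 [-0.    -0.002 -1.   ]] [-1.404  0.478  0.022  1.556 -0.011  1.109 -0.083]
[[186.241558   548.44230104]] [[269.88964011  71.44652862]]
```

>>> carry_out:
  moves:
    - [-0.04, -0.022, -0.006, -0.02, 0.0]
    - [-0.08, -0.045, -0.012, -0.04, 0.0]
    - [-0.12, -0.067, -0.018, -0.06, 0.0]
    - [-0.16, -0.09, -0.024, -0.09, 0.0]
    - [-0.2, -0.112, -0.026, -0.11, 0.0]
    - [-0.24, -0.135, -0.026, -0.13, 0.0]
    - [-0.28, -0.157, -0.026, -0.16, 0.0]
    - [-0.32, -0.18, -0.026, -0.178, 0.0]
  force: 20

```text
clock: 0.9
tcp_pos: [0.4433, 0.388, 0.4305]
orientation: [-0.15, -3.138, 0.0]
contact_force: [0.8, -0.3, -0.9]
grip_width: -0.0002
gripper_force: 0.0
```

```bash
cat >> h.py <<'E'
PX=np.array([.9955,-.095,0]);PY=np.array([.095,.9955,0])
K=np.array([.530,-.0215,.1745])
def state():
    o=r.get_obs();R=cv2.Rodrigues(o["orientation"])[0];d=o["tcp_pos"]-K
    print("t",round(o["clock"],2),"tcp",o["tcp_pos"].round(4),"j",o["joints"].round(2),"F",o["contact_force"].round(1),"w",round(o["grip_width"],4))
    print("tool x,y:",R[:,0].round(3),R[:,1].round(3),"pump xy of tcp-K",(d@PX).round(4),(d@PY).round(4),"tip z",(o["tcp_pos"][2]-.173).round(4))
    return o,R
def to(T):
    o,R=state();print("tool shift",(R.T@(np.array(T)-o["tcp_pos"])).round(4),"roll to pump",-(np.arctan2(PY[1],PY[0])-np.arctan2(R[1,1],R[0,1])))
E
python3 -c "
from h import *
to(K-.075*PY+[0,0,.173+.06])"
```

```text
t 0.9 tcp [0.4433 0.388  0.4305] j [-0.91  0.31  0.11  1.74 -0.04  1.09  0.68] F [ 0.8 -0.3 -0.9] w -0.0002
tool x,y: [-0.995  0.095  0.   ] [ 0.095  0.995 -0.   ] pump xy of tcp-K -0.1252 0.3994 tip z 0.2575
tool shift [-0.1255 -0.4744  0.0231] roll to pump -0.0004888037444215065
```

>>> carry_out:
  moves:
    - [-0.015, -0.045, 0.0, 0, 0.0]
    - [-0.03, -0.09, 0.0, 0, 0.0]
    - [-0.045, -0.135, 0.0, 0, 0.0]
    - [-0.06, -0.18, 0.0, 0, 0.0]
    - [-0.08, -0.225, 0.0, 0, 0.0]
    - [-0.095, -0.27, 0.0, 0, 0.0]
    - [-0.11, -0.315, 0.0, 0, 0.0]
    - [-0.1255, -0.36, 0.0, 0, 0.0]

```text
clock: 1.7
tcp_pos: [0.5323, 0.0172, 0.4306]
orientation: [-0.152, -3.138, -0.0]
contact_force: [1.7, -0.1, 0.4]
grip_width: 0.0002
gripper_force: 0.0
```

>>> carry_out:
  moves:
    - [0, -0.03, 0.0, 0, 0.0]
    - [0, -0.06, 0.0, 0, 0.0]
    - [0, -0.09, 0.01, 0, 0.0]
    - [0, -0.115, 0.02, 0, 0.0]
    - [0, -0.115, 0.035, 0, 0.0]
    - [0, -0.115, 0.05, 0, 0.0]
    - [0, -0.115, 0.06, 0, 0.0]
    - [0, -0.115, 0.06, 0, 0.0]

```text
clock: 2.5
tcp_pos: [0.5208, -0.095, 0.3693]
orientation: [-0.151, -3.135, 0.0]
contact_force: [0.6, -0.3, -0.6]
grip_width: 0.0002
gripper_force: 0.0
```

```bash
python3 - <<'E'
from h import *
o,R=state()
tip=o["tcp_pos"]+[0,0,-.173]
out=[]
for n in("scene","top"):
    f=r.grab_frame(n)[:,:,::-1];u,v=pix(n,tip)[0];print(n,u,v,pix(n,K)[0])
    u0,v0=int(pix(n,K)[0][0])-40,int(pix(n,K)[0][1])-50
    out.append(cv2.convertScaleAbs(cv2.resize(np.ascontiguousarray(f[v0:v0+100,u0:u0+80]),(400,500),interpolation=cv2.INTER_CUBIC),alpha=1.8))
    p=((u-u0)*5,(v-v0)*5);cv2.circle(out[-1],(int(p[0]),int(p[1])),4,(0,0,255),1);print("origin",u0,v0)
cv2.imwrite("pics/hover.png",np.hstack(out))
E
```

```text
t 2.5 tcp [ 0.5208 -0.095   0.3693] j [-0.24  0.29  0.37  1.96 -0.13  0.92  1.66] F [ 0.6 -0.3 -0.6] w 0.0002
tool x,y: [-0.995  0.096  0.003] [ 0.096  0.995 -0.   ] pump xy of tcp-K -0.0022 -0.0741 tip z 0.1963
scene 352.5689555587943 183.50493092157524 [391.63833318 178.22279385]
origin 351 128
top 274.4570558150207 250.637386839573 [232.65578435 241.88727092]
origin 192 191
```

View pics/hover.png

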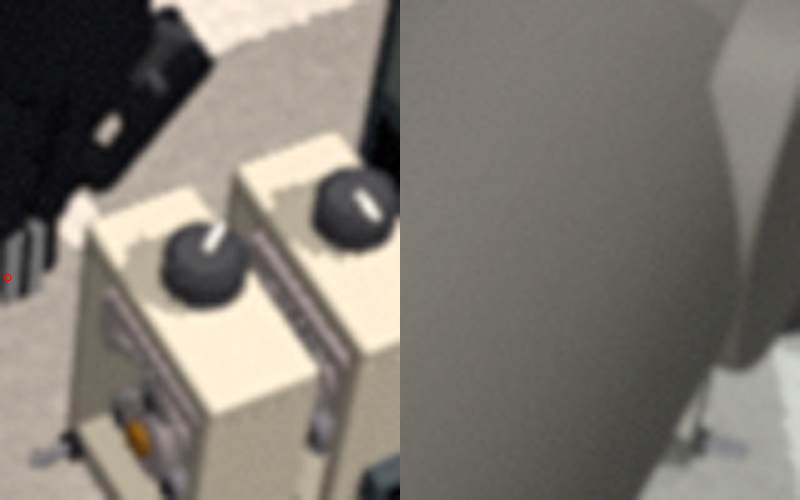

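The scene view shows the shut fingertip near crop (15,285), about where I projected it. The outer knob is at crop (206,260) and its index line points up and to the right. The arm blocks the top view. I'll lower beside the head and then approach the rim.

>>> carry_out:
  moves:
    - [0.004, 0, 0.012, 0, 0.0]
    - [0.008, 0, 0.024, 0, 0.0]
    - [0.008, 0, 0.034, 0, 0.0]
    - [0.008, 0.01, 0.034, 0, 0.0]
    - [0.008, 0.02, 0.034, 0, 0.0]
    - [0.008, 0.03, 0.034, 0, 0.0]
    - [0.008, 0.036, 0.034, 0, 0.0]
    - [0.008, 0.036, 0.034, 0, 0.0]

```text
clock: 3.4
tcp_pos: [0.5172, -0.0572, 0.337]
orientation: [0.148, 3.137, 0.001]
contact_force: [0.2, -0.4, 0.3]
grip_width: 0.0002
gripper_force: 0.0
```

```bash
python3 - <<'E'
from h import *
state()
E
```

```text
t 3.4 tcp [ 0.5172 -0.0572  0.337 ] j [-0.3   0.31  0.35  2.01 -0.14  0.84  1.61] F [ 0.2 -0.4  0.3] w 0.0002
tool x,y: [-0.996  0.094 -0.001] [0.094 0.996 0.001] pump xy of tcp-K -0.0094 -0.0367 tip z 0.164
```

>>> carry_out:
  moves:
    - [0, 0.001, 0.0, 0, 0.0]
    - [0, 0.002, 0, 0, 0.0]
    - [0, 0.003, 0, 0, 0.0]
    - [0, 0.004, 0, 0, 0.0]
    - [0, 0.005, 0, 0, 0.0]
    - [0, 0.006, 0, 0, 0.0]
    - [0, 0.006, 0, 0, 0.0]
    - [0, 0.006, 0, 0, 0.0]

```text
clock: 4.2
tcp_pos: [0.5174, -0.0527, 0.3367]
orientation: [0.152, 3.138, 0.0]
contact_force: [0.7, -0.0, 0.4]
grip_width: 0.0001
gripper_force: 0.0
```

>>> carry_out:
  moves:
    - [0, 0.001, 0.0, 0, 0.0]
    - [0, 0.001, 0, 0, 0.0]
    - [0, 0.002, 0, 0, 0.0]
    - [0, 0.002, 0, 0, 0.0]
    - [0, 0.003, 0, 0, 0.0]
    - [0, 0.003, 0, 0, 0.0]
    - [0, 0.003, 0, 0, 0.0]
    - [0, 0.003, 0, 0, 0.0]

```text
clock: 5.0
tcp_pos: [0.5177, -0.0498, 0.3367]
orientation: [0.152, 3.138, 0.0]
contact_force: [0.9, 0.3, -0.3]
grip_width: -0.0002
gripper_force: 0.0
```

>>> carry_out:
  moves:
    - [0, 0.001, 0.0, 0, 0.0]
    - [0, 0.001, 0, 0, 0.0]
    - [0, 0.002, 0, 0, 0.0]
    - [0, 0.002, 0, 0, 0.0]
    - [0, 0.003, 0, 0, 0.0]
    - [0, 0.003, 0, 0, 0.0]
    - [0, 0.003, 0, 0, 0.0]
    - [0, 0.003, 0, 0, 0.0]

```text
clock: 5.8
tcp_pos: [0.5179, -0.0469, 0.3367]
orientation: [-0.152, -3.138, 0.0]
contact_force: [-0.4, -1.4, -0.1]
grip_width: -0.0001
gripper_force: 0.5
```

>>> carry_out:
  moves:
    - [0, 0.0005, 0.0, 0, 0.0]
    - [0, 0.001, 0, 0, 0.0]
    - [0, 0.001, 0, 0, 0.0]
    - [0, 0.0015, 0, 0, 0.0]
    - [0, 0.0015, 0, 0, 0.0]
    - [0, 0.0015, 0, 0, 0.0]
    - [0, 0.0015, 0, 0, 0.0]
    - [0, 0.0015, 0, 0, 0.0]

```text
clock: 6.6
tcp_pos: [0.518, -0.046, 0.3366]
orientation: [-0.153, -3.138, 0.001]
contact_force: [-0.5, -5.3, 0.2]
grip_width: -0.0004
gripper_force: 2.3
```

>>> carry_out:
  moves:
    - [-0.002, 0.0005, 0.0, 0, 0.0]
    - [-0.005, 0.0005, 0, 0, 0.0]
    - [-0.008, 0.0005, 0, 0, 0.0]
    - [-0.011, 0.0005, 0, 0, 0.0]
    - [-0.014, 0.0005, 0, 0, 0.0]
    - [-0.017, 0.0005, 0, 0, 0.0]
    - [-0.018, 0.0005, 0, 0, 0.0]
    - [-0.018, 0.0005, 0, 0, 0.0]

```text
clock: 7.4
tcp_pos: [0.536, -0.047, 0.3367]
orientation: [-0.153, -3.138, 0.001]
contact_force: [-1.9, -4.8, 1.3]
grip_width: 0.0002
gripper_force: 2.5
```

```bash
cat >> h.py <<'E'
def look(name,s=8):
    f=r.grab_frame("scene")[:,:,::-1]
    u0,v0=355,140
    cv2.imwrite(name,cv2.convertScaleAbs(cv2.resize(np.ascontiguousarray(f[v0:v0+75,u0:u0+95]),None,fx=s,fy=s,interpolation=cv2.INTER_CUBIC),alpha=1.8))
E
python3 -c "
from h import *
state();look('pics/s1.png')"
```

```text
t 7.4 tcp [ 0.536  -0.047   0.3367] j [-0.31  0.34  0.34  1.97 -0.15  0.85  1.59] F [-1.9 -4.8  1.3] w 0.0002
tool x,y: [-0.995  0.097  0.   ] [ 0.097  0.995 -0.001] pump xy of tcp-K 0.0084 -0.0248 tip z 0.1637
```

View pics/s1.png

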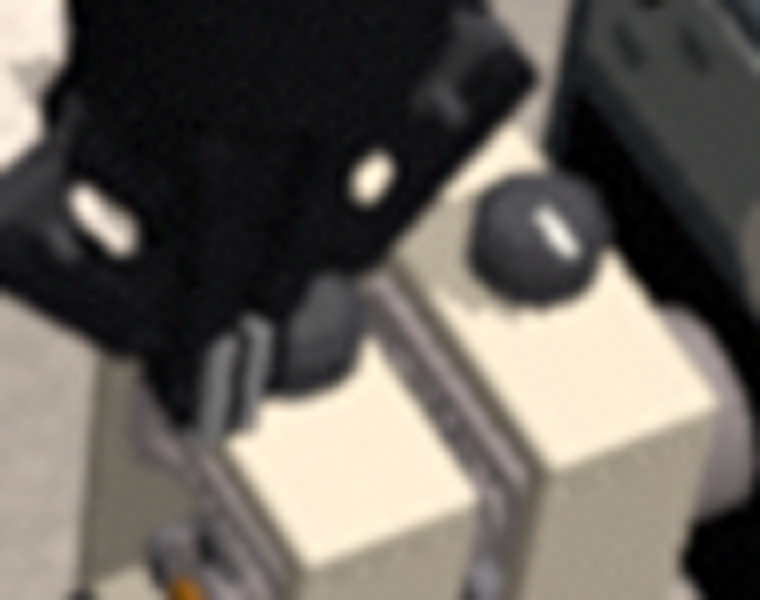

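Contact is good: about 5 N normal and about 2 N tangential, which matches the 0.03 N·m friction, so the knob is rolling. I'll repeat the stroke cycle.

>>> carry_out:
  moves:
    - [0, -0.006, 0, 0, 0.0]
    - [0, -0.008, 0, 0, 0.0]
    - [0.006, -0.008, 0, 0, 0.0]
    - [0.012, -0.008, 0, 0, 0.0]
    - [0.018, -0.008, 0, 0, 0.0]
    - [0.018, -0.005, 0, 0, 0.0]
    - [0.018, -0.002, 0, 0, 0.0]
    - [0.018, 0, 0, 0, 0.0]

```text
clock: 8.25
tcp_pos: [0.518, -0.0451, 0.3367]
orientation: [-0.152, -3.137, 0.002]
contact_force: [-1.5, -5.7, 1.3]
grip_width: -0.0001
gripper_force: 3.2
```

>>> carry_out:
  moves:
    - [0, 0, 0.0, 0, 0.0]
    - [-0.003, 0, 0, 0, 0.0]
    - [-0.006, 0, 0, 0, 0.0]
    - [-0.009, 0, 0, 0, 0.0]
    - [-0.012, 0, 0, 0, 0.0]
    - [-0.015, 0, 0, 0, 0.0]
    - [-0.018, 0, 0, 0, 0.0]
    - [-0.018, 0, 0, 0, 0.0]

```text
clock: 9.05
tcp_pos: [0.5364, -0.0473, 0.3367]
orientation: [0.153, 3.138, -0.002]
contact_force: [-0.0, -5.5, 0.9]
grip_width: -0.0001
gripper_force: 2.4
```

>>> carry_out:
  moves:
    - [0, -0.01, 0, 0, 0.0]
    - [0, -0.03, 0, 0, 0.0]
    - [0, -0.05, 0, 0, 0.0]
    - [0.006, -0.06, 0, 0, 0.0]
    - [0.012, -0.06, 0, 0, 0.0]
    - [0.018, -0.06, 0, 0, 0.0]
    - [0.018, -0.06, 0, 0, 0.0]
    - [0.018, -0.06, 0, 0, 0.0]

```text
clock: 9.85
tcp_pos: [0.5124, -0.1035, 0.3368]
orientation: [0.15, 3.138, 0.001]
contact_force: [-0.1, 0.0, 0.2]
grip_width: -0.0001
gripper_force: 0.0
```

```bash
python3 -c "
from h import *
state();look('pics/s2.png')
# predicted crop pixel of line tip for angles in pump frame
for z in (.1745,.1753):
  for a in range(0,360,30):
    t=np.radians(a);print(a,((pix('scene',K*[1,1,0]+[0,0,z]+.013*(np.cos(t)*PX+np.sin(t)*PY))[0]-pix('scene',K)[0])*8).round(1))
  break"
```

```text
t 9.85 tcp [ 0.5124 -0.1035  0.3368] j [-0.22  0.32  0.36  2.   -0.15  0.84  1.7 ] F [-0.1  0.   0.2] w -0.0001
tool x,y: [-0.995  0.095 -0.   ] [0.095 0.995 0.001] pump xy of tcp-K -0.0097 -0.0833 tip z 0.1638
0 [28.8 43.4]
30 [51.9 27.6]
60 [61.   4.4]
90 [ 53.7 -19.7]
120 [ 32.1 -38.5]
150 [  2.1 -46.9]
180 [-28.5 -42.8]
210 [-51.5 -27.3]
240 [-60.9  -4.4]
270 [-54.   19.9]
300 [-32.5  38.9]
330 [-2.1 47.6]
```

View pics/s2.png

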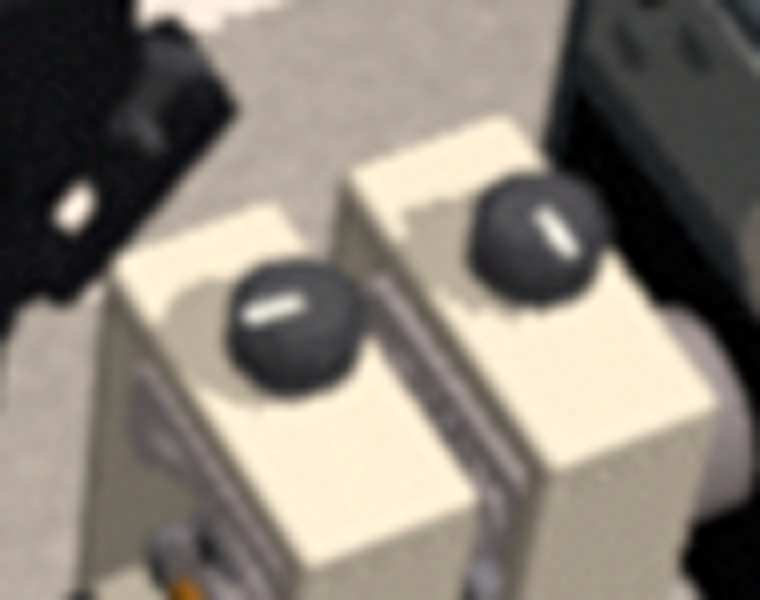

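The outer index line now runs from (300,300) to (246,318), about 269° in the pump frame against about 123° at the start. That is about 2.5 rad in two strokes, or 1.27 rad per stroke. The inner knob's line is unchanged. I'll do six more strokes.

>>> carry_out:
  moves:
    - [0, 0.015, -0.002, 0, 0.0]
    - [0, 0.03, -0.002, 0, 0.0]
    - [0, 0.042, -0.002, 0, 0.0]
    - [0, 0.05, -0.002, 0, 0.0]
    - [0, 0.055, -0.002, 0, 0.0]
    - [0, 0.058, -0.002, 0, 0.0]
    - [0, 0.06, -0.002, 0, 0.0]
    - [0, 0.06, -0.002, 0, 0.0]

```text
clock: 10.7
tcp_pos: [0.518, -0.0459, 0.3386]
orientation: [-0.154, -3.138, 0.002]
contact_force: [0.1, -3.6, -0.3]
grip_width: 0.0005
gripper_force: 1.3
```

>>> carry_out:
  moves:
    - [0, 0, 0.0, 0, 0.0]
    - [-0.003, 0, 0, 0, 0.0]
    - [-0.006, 0, 0, 0, 0.0]
    - [-0.009, 0, 0, 0, 0.0]
    - [-0.012, 0, 0, 0, 0.0]
    - [-0.015, 0, 0, 0, 0.0]
    - [-0.018, 0, 0, 0, 0.0]
    - [-0.018, 0, 0, 0, 0.0]

```text
clock: 11.5
tcp_pos: [0.5363, -0.0471, 0.3388]
orientation: [0.153, 3.138, -0.001]
contact_force: [-1.7, -5.1, 2.1]
grip_width: 0.0001
gripper_force: 2.4
```

>>> carry_out:
  moves:
    - [0, -0.006, 0, 0, 0.0]
    - [0, -0.008, 0, 0, 0.0]
    - [0.006, -0.008, 0, 0, 0.0]
    - [0.012, -0.008, 0, 0, 0.0]
    - [0.018, -0.008, 0, 0, 0.0]
    - [0.018, -0.005, 0, 0, 0.0]
    - [0.018, -0.002, 0, 0, 0.0]
    - [0.018, 0, 0, 0, 0.0]

```text
clock: 12.3
tcp_pos: [0.518, -0.0453, 0.3386]
orientation: [-0.152, -3.137, 0.002]
contact_force: [-1.5, -7.0, 0.4]
grip_width: -0.0
gripper_force: 3.2
```

>>> carry_out:
  moves:
    - [0, 0, 0.0, 0, 0.0]
    - [-0.003, 0, 0, 0, 0.0]
    - [-0.006, 0, 0, 0, 0.0]
    - [-0.009, 0, 0, 0, 0.0]
    - [-0.012, 0, 0, 0, 0.0]
    - [-0.015, 0, 0, 0, 0.0]
    - [-0.018, 0, 0, 0, 0.0]
    - [-0.018, 0, 0, 0, 0.0]

```text
clock: 13.1
tcp_pos: [0.5365, -0.0471, 0.3387]
orientation: [0.153, 3.138, -0.002]
contact_force: [-0.3, -5.0, 1.6]
grip_width: -0.0
gripper_force: 2.4
```

>>> carry_out:
  moves:
    - [0, -0.006, 0, 0, 0.0]
    - [0, -0.008, 0, 0, 0.0]
    - [0.006, -0.008, 0, 0, 0.0]
    - [0.012, -0.008, 0, 0, 0.0]
    - [0.018, -0.008, 0, 0, 0.0]
    - [0.018, -0.005, 0, 0, 0.0]
    - [0.018, -0.002, 0, 0, 0.0]
    - [0.018, 0, 0, 0, 0.0]

```text
clock: 13.9
tcp_pos: [0.518, -0.0454, 0.3386]
orientation: [-0.152, -3.137, 0.003]
contact_force: [-1.6, -6.5, 0.6]
grip_width: -0.0002
gripper_force: 3.3
```

>>> carry_out:
  moves:
    - [0, 0, 0.0, 0, 0.0]
    - [-0.003, 0, 0, 0, 0.0]
    - [-0.006, 0, 0, 0, 0.0]
    - [-0.009, 0, 0, 0, 0.0]
    - [-0.012, 0, 0, 0, 0.0]
    - [-0.015, 0, 0, 0, 0.0]
    - [-0.018, 0, 0, 0, 0.0]
    - [-0.018, 0, 0, 0, 0.0]

```text
clock: 14.7
tcp_pos: [0.5364, -0.0473, 0.3388]
orientation: [0.153, 3.138, -0.002]
contact_force: [-1.0, -4.8, 1.9]
grip_width: 0.0001
gripper_force: 2.5
```

>>> carry_out:
  moves:
    - [0, -0.01, 0, 0, 0.0]
    - [0, -0.03, 0, 0, 0.0]
    - [0, -0.05, 0, 0, 0.0]
    - [0.006, -0.06, 0, 0, 0.0]
    - [0.012, -0.06, 0, 0, 0.0]
    - [0.018, -0.06, 0, 0, 0.0]
    - [0.018, -0.06, 0, 0, 0.0]
    - [0.018, -0.06, 0, 0, 0.0]

```text
clock: 15.5
tcp_pos: [0.5124, -0.1034, 0.3388]
orientation: [0.149, 3.138, 0.001]
contact_force: [-0.5, -0.9, -0.9]
grip_width: -0.0003
gripper_force: 0.0
```

```bash
python3 -c "
from h import *
state();look('pics/s3.png')"
```

```text
t 15.5 tcp [ 0.5124 -0.1034  0.3388] j [-0.22  0.32  0.36  2.   -0.15  0.85  1.7 ] F [-0.5 -0.9 -0.9] w -0.0003
tool x,y: [-0.995  0.095 -0.   ] [0.095 0.995 0.001] pump xy of tcp-K -0.0097 -0.0832 tip z 0.1658
```

View pics/s3.png

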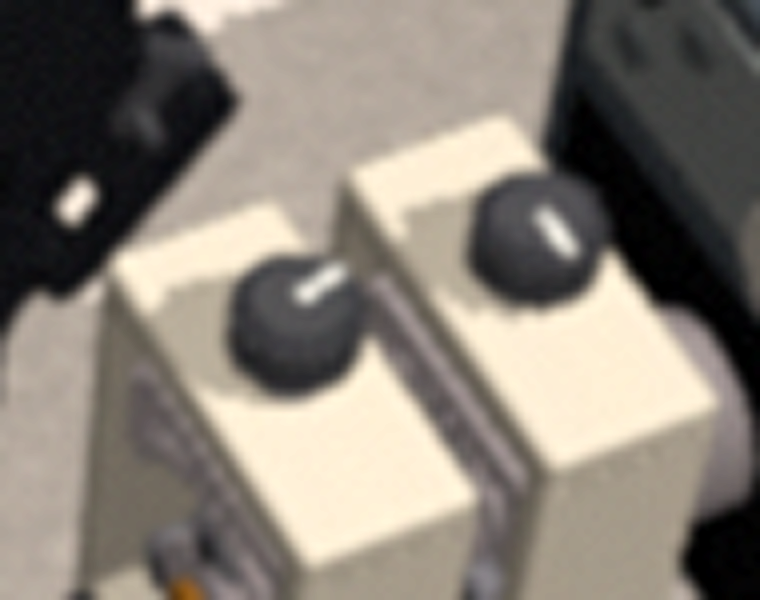

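The line now points to (344,268), about 105°. That is roughly 342° in total over five strokes, with about 378° to go at about 66° per stroke. I'll do five more and look again.

>>> carry_out:
  moves:
    - [0, 0.015, -0.001, 0, 0.0]
    - [0, 0.03, -0.001, 0, 0.0]
    - [0, 0.042, -0.001, 0, 0.0]
    - [0, 0.05, -0.001, 0, 0.0]
    - [0, 0.055, -0.001, 0, 0.0]
    - [0, 0.058, -0.001, 0, 0.0]
    - [0, 0.06, -0.001, 0, 0.0]
    - [0, 0.06, -0.001, 0, 0.0]

```text
clock: 16.35
tcp_pos: [0.518, -0.0459, 0.3396]
orientation: [-0.154, -3.138, 0.002]
contact_force: [0.5, -3.8, -0.3]
grip_width: 0.0001
gripper_force: 1.3
```

>>> carry_out:
  moves:
    - [0, 0, 0.0, 0, 0.0]
    - [-0.003, 0, 0, 0, 0.0]
    - [-0.006, 0, 0, 0, 0.0]
    - [-0.009, 0, 0, 0, 0.0]
    - [-0.012, 0, 0, 0, 0.0]
    - [-0.015, 0, 0, 0, 0.0]
    - [-0.018, 0, 0, 0, 0.0]
    - [-0.018, 0, 0, 0, 0.0]

```text
clock: 17.15
tcp_pos: [0.5364, -0.0471, 0.3399]
orientation: [0.153, 3.138, -0.001]
contact_force: [-1.7, -4.6, 1.4]
grip_width: 0.0
gripper_force: 2.4
```

>>> carry_out:
  moves:
    - [0, -0.006, 0, 0, 0.0]
    - [0, -0.008, 0, 0, 0.0]
    - [0.006, -0.008, 0, 0, 0.0]
    - [0.012, -0.008, 0, 0, 0.0]
    - [0.018, -0.008, 0, 0, 0.0]
    - [0.018, -0.005, 0, 0, 0.0]
    - [0.018, -0.002, 0, 0, 0.0]
    - [0.018, 0, 0, 0, 0.0]

```text
clock: 17.95
tcp_pos: [0.518, -0.0453, 0.3396]
orientation: [-0.152, -3.137, 0.003]
contact_force: [-1.2, -6.1, -0.0]
grip_width: -0.0003
gripper_force: 3.2
```

>>> carry_out:
  moves:
    - [0, 0, 0.0, 0, 0.0]
    - [-0.003, 0, 0, 0, 0.0]
    - [-0.006, 0, 0, 0, 0.0]
    - [-0.009, 0, 0, 0, 0.0]
    - [-0.012, 0, 0, 0, 0.0]
    - [-0.015, 0, 0, 0, 0.0]
    - [-0.018, 0, 0, 0, 0.0]
    - [-0.018, 0, 0, 0, 0.0]

```text
clock: 18.75
tcp_pos: [0.5365, -0.0472, 0.3398]
orientation: [0.153, 3.137, -0.002]
contact_force: [-0.9, -5.0, 2.7]
grip_width: 0.0
gripper_force: 2.5
```

>>> carry_out:
  moves:
    - [0, -0.006, 0, 0, 0.0]
    - [0, -0.008, 0, 0, 0.0]
    - [0.006, -0.008, 0, 0, 0.0]
    - [0.012, -0.008, 0, 0, 0.0]
    - [0.018, -0.008, 0, 0, 0.0]
    - [0.018, -0.005, 0, 0, 0.0]
    - [0.018, -0.002, 0, 0, 0.0]
    - [0.018, 0, 0, 0, 0.0]

```text
clock: 19.55
tcp_pos: [0.5179, -0.0454, 0.3396]
orientation: [-0.152, -3.137, 0.003]
contact_force: [-1.5, -7.0, -0.2]
grip_width: 0.0001
gripper_force: 3.4
```

>>> carry_out:
  moves:
    - [0, 0, 0.0, 0, 0.0]
    - [-0.003, 0, 0, 0, 0.0]
    - [-0.006, 0, 0, 0, 0.0]
    - [-0.009, 0, 0, 0, 0.0]
    - [-0.012, 0, 0, 0, 0.0]
    - [-0.015, 0, 0, 0, 0.0]
    - [-0.018, 0, 0, 0, 0.0]
    - [-0.018, 0, 0, 0, 0.0]

```text
clock: 20.35
tcp_pos: [0.5364, -0.0473, 0.3398]
orientation: [0.153, 3.137, -0.002]
contact_force: [-1.1, -4.8, 1.3]
grip_width: 0.0001
gripper_force: 2.6
```

>>> carry_out:
  moves:
    - [0, -0.006, 0, 0, 0.0]
    - [0, -0.008, 0, 0, 0.0]
    - [0.006, -0.008, 0, 0, 0.0]
    - [0.012, -0.008, 0, 0, 0.0]
    - [0.018, -0.008, 0, 0, 0.0]
    - [0.018, -0.005, 0, 0, 0.0]
    - [0.018, -0.002, 0, 0, 0.0]
    - [0.018, 0, 0, 0, 0.0]

```text
clock: 21.15
tcp_pos: [0.5179, -0.0455, 0.3396]
orientation: [-0.152, -3.137, 0.003]
contact_force: [-0.2, -6.6, 0.3]
grip_width: -0.0
gripper_force: 3.5
```

>>> carry_out:
  moves:
    - [0, 0, 0.0, 0, 0.0]
    - [-0.003, 0, 0, 0, 0.0]
    - [-0.006, 0, 0, 0, 0.0]
    - [-0.009, 0, 0, 0, 0.0]
    - [-0.012, 0, 0, 0, 0.0]
    - [-0.015, 0, 0, 0, 0.0]
    - [-0.018, 0, 0, 0, 0.0]
    - [-0.018, 0, 0, 0, 0.0]

```text
clock: 21.95
tcp_pos: [0.5364, -0.0471, 0.3397]
orientation: [0.153, 3.138, -0.002]
contact_force: [-0.7, -4.4, 0.5]
grip_width: -0.0003
gripper_force: 2.1
```

>>> carry_out:
  moves:
    - [0, -0.006, 0, 0, 0.0]
    - [0, -0.008, 0, 0, 0.0]
    - [0.006, -0.008, 0, 0, 0.0]
    - [0.012, -0.008, 0, 0, 0.0]
    - [0.018, -0.008, 0, 0, 0.0]
    - [0.018, -0.005, 0, 0, 0.0]
    - [0.018, -0.002, 0, 0, 0.0]
    - [0.018, 0, 0, 0, 0.0]

```text
clock: 22.75
tcp_pos: [0.518, -0.0451, 0.3397]
orientation: [-0.152, -3.137, 0.002]
contact_force: [-2.0, -5.4, 0.6]
grip_width: -0.0002
gripper_force: 3.2
```

>>> carry_out:
  moves:
    - [0, 0, 0.0, 0, 0.0]
    - [-0.003, 0, 0, 0, 0.0]
    - [-0.006, 0, 0, 0, 0.0]
    - [-0.009, 0, 0, 0, 0.0]
    - [-0.012, 0, 0, 0, 0.0]
    - [-0.015, 0, 0, 0, 0.0]
    - [-0.018, 0, 0, 0, 0.0]
    - [-0.018, 0, 0, 0, 0.0]

```text
clock: 23.55
tcp_pos: [0.5364, -0.0473, 0.3397]
orientation: [0.153, 3.138, -0.002]
contact_force: [-1.1, -4.9, 2.2]
grip_width: 0.0002
gripper_force: 2.4
```

>>> carry_out:
  moves:
    - [0, -0.01, 0, 0, 0.0]
    - [0, -0.03, 0, 0, 0.0]
    - [0, -0.05, 0, 0, 0.0]
    - [0.006, -0.06, 0, 0, 0.0]
    - [0.012, -0.06, 0, 0, 0.0]
    - [0.018, -0.06, 0, 0, 0.0]
    - [0.018, -0.06, 0, 0, 0.0]
    - [0.018, -0.06, 0, 0, 0.0]

```text
clock: 24.35
tcp_pos: [0.5124, -0.1034, 0.3398]
orientation: [0.149, 3.138, 0.001]
contact_force: [-0.0, 0.3, -0.1]
grip_width: -0.0
gripper_force: 0.0
```

```bash
python3 -c "
from h import *
state();look('pics/s4.png')"
```

```text
t 24.35 tcp [ 0.5124 -0.1034  0.3398] j [-0.21  0.31  0.36  2.   -0.15  0.85  1.7 ] F [-0.   0.3 -0.1] w -0.0
tool x,y: [-0.995  0.095 -0.   ] [0.095 0.995 0.001] pump xy of tcp-K -0.0097 -0.0832 tip z 0.1668
```

View pics/s4.png

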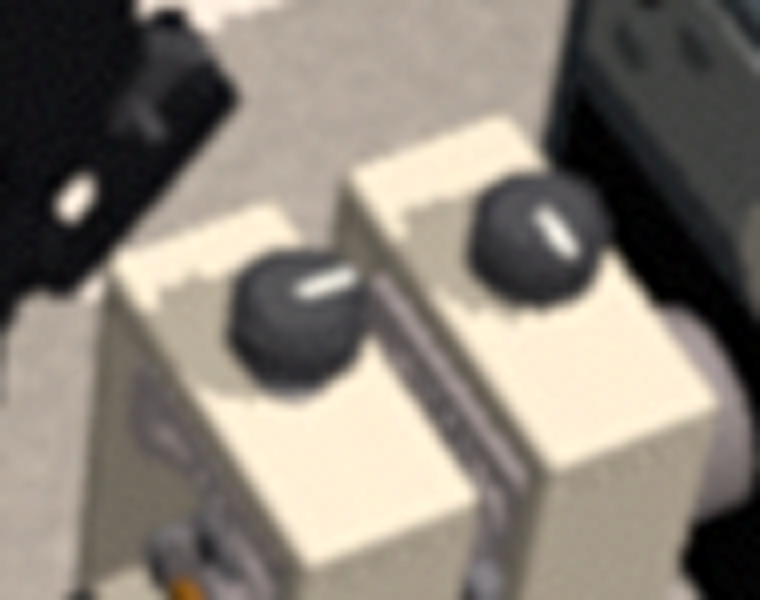

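The line points to (352,273), about 90°, so about 33° is left. I'll finish with a half stroke of 9 mm and then come away.

>>> carry_out:
  moves:
    - [0, 0.015, 0, 0, 0.0]
    - [0, 0.03, 0, 0, 0.0]
    - [0, 0.042, 0, 0, 0.0]
    - [-0.004, 0.05, 0, 0, 0.0]
    - [-0.004, 0.055, 0, 0, 0.0]
    - [-0.004, 0.058, 0, 0, 0.0]
    - [-0.004, 0.06, 0, 0, 0.0]
    - [-0.004, 0.06, 0, 0, 0.0]

```text
clock: 25.2
tcp_pos: [0.5221, -0.0469, 0.3398]
orientation: [0.155, 3.137, -0.003]
contact_force: [0.5, -4.3, -0.9]
grip_width: -0.0003
gripper_force: 2.2
```

>>> carry_out:
  moves:
    - [0, 0, 0.0, 0, 0.0]
    - [-0.003, 0, 0, 0, 0.0]
    - [-0.006, 0, 0, 0, 0.0]
    - [-0.009, 0, 0, 0, 0.0]
    - [-0.009, 0, 0, 0, 0.0]
    - [-0.009, 0, 0, 0, 0.0]
    - [-0.009, -0.005, 0, 0, 0.0]
    - [-0.009, -0.01, 0, 0, 0.0]

```text
clock: 26.0
tcp_pos: [0.5301, -0.056, 0.3396]
orientation: [-0.152, -3.138, -0.001]
contact_force: [-0.0, -0.2, -0.5]
grip_width: -0.0
gripper_force: 0.0
```

>>> carry_out:
  moves:
    - [0, -0.02, 0, 0, 0.0]
    - [0, -0.035, 0, 0, 0.0]
    - [0, -0.05, 0, 0, 0.0]
    - [0, -0.05, -0.02, 0, 0.0]
    - [0, -0.05, -0.04, 0, 0.0]
    - [0, -0.05, -0.06, 0, 0.0]
    - [0, -0.05, -0.07, 0, 0.0]
    - [0, -0.05, -0.07, 0, 0.0]

```text
clock: 26.8
tcp_pos: [0.5257, -0.1058, 0.4109]
orientation: [0.152, 3.135, 0.001]
contact_force: [0.2, 0.6, -0.6]
grip_width: 0.0003
gripper_force: 0.0
```

```bash
python3 -c "
from h import *
state();look('pics/s5.png')"
```

```text
t 26.8 tcp [ 0.5257 -0.1058  0.4109] j [-0.23  0.25  0.38  1.9  -0.11  1.01  1.66] F [ 0.2  0.6 -0.6] w 0.0003
tool x,y: [-0.995  0.097 -0.003] [0.097 0.995 0.001] pump xy of tcp-K 0.0037 -0.0844 tip z 0.2379
```

View pics/s5.png

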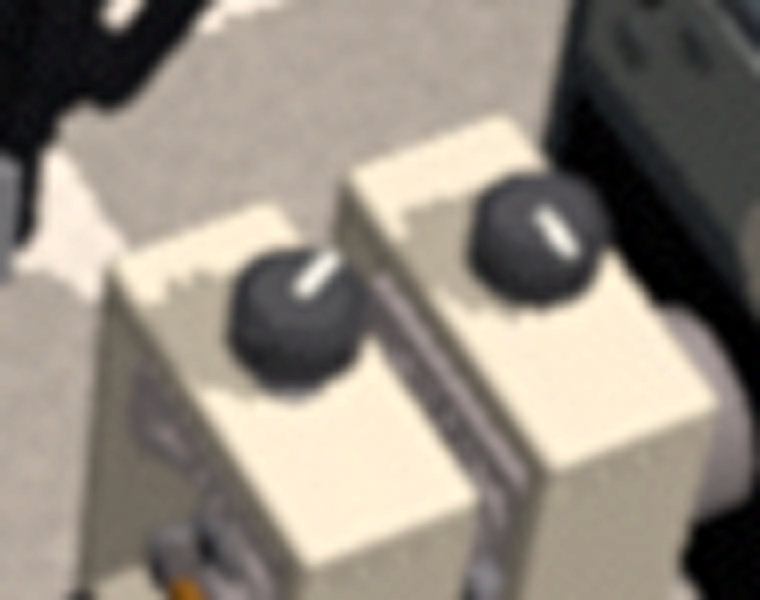

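The line points to (338,254), about 113°, within about 10° of where it started after two turns. The inner line is unchanged and the finger is clear. I'm handing in.

```bash
python3 -c "
from bench import r
print(r.hand_in())"
```

```text
the job is handed in; nothing more can be done
None
```

The outer thumbscrew is loosened by two full turns, within about 10° by its index line; the inner thumbscrew's line has not moved, the arm stands clear, and the job is handed in (no verdict was shown).

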